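# Mesh the change gear and latch its keeper

## Task

Fit the white change gear on the shaft of the grey drive unit, hub upwards: the small steel gear beside the shaft is braked, so rock the white gear to and fro as you lower it, without forcing it, until the teeth mesh and it sits fully home. Then slide the keeper by its red grip over the hub until the brass spring catch snaps in behind it, and let go. Leave the brush and the box of small parts where they are.

Things in the scene. Friction and masses are not known exactly. Their poses are not given: they have to be found in the camera images.
- change_gear: loose white plastic spur gear, 0.2 kg, lying hub up on the bench: 14 teeth, 78 mm over the tips, pitch circle 70 mm; toothed disc 16 mm thick, above it a plain round hub 32 mm across and 36 mm tall (52 mm in all) to grip it by; bore 16 mm. Origin: centre of the underside, z up the bore; a tooth every 25.7 degrees
- drive_unit: fixed grey base, 130 mm in x, y from -158 to +98 mm, top at z = 20 mm. Origin: bench top, right below the gear shaft, z up. Steel shaft 14 mm thick, shoulder at z = 26, top at z = 67 mm, the last 7 mm coned to 6 mm. Keeper's guide pillar (to z = 80 mm) at y = -150 to -70 mm, its cheeks to z = 89; catch pivot post (to z = 90 mm) at x = 26, y = -150 mm. Pinion: see pinion_axis
- gear_shaft (a point): on the shaft axis at the shoulder, 26 mm above the bench: the gear's underside centre comes here when home, its hub top is then 78 mm above the bench. Axes as drive_unit
- keeper (a joint): travel (m) of the keeper, an aluminium bar 24 x 100 x 8 mm sliding along the drive unit's +y, its underside 80 mm above the bench (2 mm over a seated hub). 0 = drawn back, end of the bar 56 mm short of the shaft axis; 0.064 = end stop, bar over the hub. Starts at 0 to 0.01. Friction about 1.5 N; the last 20 mm need about 5 to 8 N to push the catch aside
- keeper_grip (a point): point to grip on the keeper: on the centre line of its upright red grip, 10 mm below the top; 112 mm above the bench; moves with the keeper; axes as drive_unit. The grip is 26 mm along the unit's x, 14 mm along its y and stands from 88 to 122 mm above the bench. Pinch it from above or push it towards the shaft
- catch (a joint): swing of the brass spring catch beside the keeper (rad): 0 = at rest, its nose in the way of the lug on the keeper's side; about 0.09 while the lug pushes it aside; it snaps back to 0 behind the lug when the keeper has gone 0.0625 or more and then holds it
- pinion_axis (a point): top centre of the small steel gear, 42 mm above the bench, 60 mm from the shaft along the unit's +y. It is braked at a different, unmeasured angle each time. 10 teeth, 58 mm over the tips, 24 to 42 mm above the bench; play 1.5 to 2 mm each way. Tooth on tooth, the gear's underside stops 42 mm above the bench, 16 mm short of home; turning it up to 0.23 rad either way finds a gap
- brush: flat brush with a wooden handle, 36 x 216 x 14 mm, lying behind the gear; leave it
- parts_box: open grey box of small parts with three compartments, 106 x 150 x 41 mm, left of the gear; leave it
Not all that is in view belongs to the job. Of the things like the change_gear, leave any that is blue or pink; of the rest the smaller one is meant.

How it is judged:
On the way, in this order (a step that is already met when the one before it is completed fails the run):
1. the gear sits home on the shaft, meshed with the pinion, before the keeper is closed (z of change_gear in the frame of gear_shaft below 0.0025 m and horizontal distance between change_gear and gear_shaft below 0.004 m and angle between the z axis of change_gear and the z axis of gear_shaft, either way round below 0.06 rad and value of joint keeper below 0.03 m), for 0.2 s.
2. the keeper is home and the catch has snapped in behind it (value of joint keeper above 0.061 m and value of joint catch below 0.03 rad), for 0.2 s.
At the end, for the whole second after the job is handed in: The gear lies hub up on the shaft's shoulder (within 2.5 mm in height, 4 mm sideways, 0.06 rad of upright), at rest, so its teeth are in the pinion's; the keeper has gone at least 61 mm of its 64 mm and the catch is back at rest (under 0.03 rad) behind it (all of step 2 and z of change_gear in the frame of gear_shaft between -0.003 and 0.0025 m and horizontal distance between change_gear and gear_shaft below 0.004 m and angle between change_gear's own z axis and vertical below 0.06 rad and linear speed of change_gear below 0.02 m/s); the robot touches nothing.
It fails at once if the gear is forced on the drive unit or its pinion (more than 60 N) (contact force between change_gear and drive_unit above 60 N).
It fails at once if the brush or the box of small parts is shifted by more than 30 mm (distance of any of brush, parts_box from where it was at the start of the episode above 0.03 m).
It also fails if it takes over 70 s, if anything falls off the work surface, if the arm or the gripper's body presses on something with over 40 N, if the wrist force passes 120 N, or if a joint passes its speed limit or range.

## Robot

A 6-joint arm with a two-finger parallel gripper is mounted at the origin on a cart in front of the work surface, level with it; the furniture and walls round the work are solid. World frame = base frame: x ahead of the robot, y to its left, z up, the work surface at z = 0. Lengths are in m, angles in rad, forces in N, time in s.
With the tool pointing down it reaches from about 0.35 to 0.775 m from the base axis. Payload 5.5 kg.
Tool frame: the origin (TCP) lies between the finger pads; the fingertips stand 19 mm ahead of it and the grasp point (between the pads) is the TCP; z points along the fingers, y is the direction in which the jaws open and shut (so a half turn about z gives the same grasp; the last joint's range is limited). The gripper opens to 85 mm and grips with 20 to 120 N. Pads are 22 mm wide; open, the fingers measure 114 mm over their backs; the gripper's body (76 mm by 85 mm) begins 54 mm behind the grasp point. The pads swing forward as they close: fully open they stand 13 mm farther back than shut.
Start: joints at [1.123, 0.313, 0.046, 1.304, 0, 1.431], TCP at [0.174, 0.548, 0.229] pointing down, gripper open.
Joint ranges: [-2.76, 2.76], [-0.86, 1.69], [-1.03, 1.26], [-2.2, 2.34], [-1.47, 1.5], [-3.14, 3.14]. Speed limits (rad/s): [2.57, 2.57, 3.14, 3.14, 3.14, 3.14].

## Interface

Orientations are given as a unit quaternion [w, x, y, z].
In Python, from workcell import get_state, cams, workorder gives the robot as it stands.
- The arm moves only by the tool play_rows, never from a script. Its argument "series" is text: rows parted by semicolons, each of 7 numbers parted by spaces: the opening in per cent of the stroke, from 0 (shut) to 100 (fully open), then the shift along the tool's x, y, z in cm, then the turn, a rotation vector about the tool's x, y, z in degrees. A call has 1 to 12 rows; each row shifts and turns the commanded pose from where the row before left it, along the tool's axes as they then stand; what a row does not reach is not made up. A row lasts 1/8 s, in which the tool goes at most 62.5 mm and 10.7 degrees, less where a joint would pass 70% of its speed; a pose out of reach is approached as far as the arm can. A call with a gripper value outside its range is refused whole. The fingers move at their own pace and stop on an object; "newtons" is the grip in N (left out, the last holds). Time passes only in rows, so rows that do not move let the fingers close. It gives the time, the measured TCP pose, the force and the opening at its end, in the units of the state.
- get_state(): the state, without advancing time (a new reading comes with each control period).
- cams.read_camera(name): name is "scene" or "top" or "wrist"; returns the picture (420x560x3 uint8, red, green, blue); there is no depth.
- cams.get_calibration(name): a dict with "fx", "fy", "cx", "cy" (pixels), "rvec" (rotation vector, rad) and "tvec" (3), from world to camera coordinates, as OpenCV has them. Camera axes: x right, y down, z forward; pixel columns grow to the right and rows downward; lengths in m; the calibration is good to about 2 mm. A picture is of the moment at which its call begins: read the wrist's pose just before it. get_calibration takes no time and is no camera call; for the wrist camera it gives the pose at the moment of the call.
- workorder.hand_in(): hands the job in, once; it reports no verdict.
The state is a dict: "clock": time; "joint_pos": joint angles; "qvel": joint speeds; "tau": joint torques, N m; "tcp_pos": TCP position; "orientation": TCP orientation; "wrist_force": force on the tool from outside, world axes, zero at the start; "ft_torque": the same for the moment, N m; "finger_gap": finger opening in m.
Only numpy, scipy, OpenCV 4.12 (cv2) and the standard library are available. Lean on these libraries where they do the work, as an engineer would, in place of code of your own. Each camera call takes 0.05 s, during which the arm holds its last target.

## Working session

There is one attempt and no reset: what is moved stays moved. The work goes in short steps, Python scripts to look and compute and a tool call to move; the robot and the scene stay as the last step left them, time stands still between calls to the robot, and variables do not carry over. Pictures are saved under pics/ and viewed, and the job is handed in when it is done.

Besides the shell and the picture viewer there is one more tool, called after ">>>" by a JSON object that holds its "api" and its "payload", one argument or row to a line. play_rows: Moves the arm, as the interface text tells. Its arguments: {"type":"object","properties":{"series":{"type":"string"},"newtons":{"type":"number"}},"required":["series"]}

```bash
ls; mkdir -p pics; python3 - <<'E'
from workcell import get_state, cams, workorder
import cv2
print(get_state())
for n in ("scene","top","wrist"):
    im=cams.read_camera(n); cv2.imwrite(f"pics/{n}0.png",im[:,:,::-1]); print(n,cams.get_calibration(n))
E
```

```text
pics
{'clock': 0.0, 'joint_pos': array([ 1.12340348e+00,  3.13962642e-01,  4.49773870e-02,  1.30361624e+00,
       -2.23958758e-05,  1.43120497e+00]), 'qvel': array([ 7.56700002e-05,  3.29968164e-04, -3.68959661e-04,  7.62783597e-04,
       -3.44247638e-04,  1.43020148e-03]), 'tau': array([-5.01126215e-04, -4.80626643e+01,  2.98532957e+01,  1.93104520e-02,
       -1.16672736e-04,  4.18715132e-06]), 'tcp_pos': array([0.17398629, 0.54749521, 0.22782972]), 'orientation': array([-2.50395018e-04,  1.53293857e-01,  9.88180236e-01, -8.67226861e-04]), 'wrist_force': array([0.70240348, 0.1018759 , 0.22471668]), 'ft_torque': array([0.05631067, 0.00816063, 0.02231897]), 'finger_gap': 0.08527991692240387}
scene {'fx': 416.8296880456963, 'fy': 416.8296880456963, 'cx': 281.1463856655136, 'cy': 204.70328796805367, 'rvec': array([ 2.36767579, -0.62098222,  0.24301453]), 'tvec': array([-0.43932124,  0.29411981,  1.09535125])}
top {'fx': 479.717542325836, 'fy': 479.717542325836, 'cx': 273.247400053833, 'cy': 206.26209168404972, 'rvec': array([ 2.11290946, -2.12218891,  0.20102783]), 'tvec': array([0.06356296, 0.5275761 , 1.44894518])}
wrist {'fx': 328.91676276156227, 'fy': 328.91676276156227, 'cx': 281.9039983654821, 'cy': 210.9439666721304, 'rvec': array([-2.307542  , -1.68847222, -0.27990439]), 'tvec': array([-0.57381794, -0.04281501,  0.38114311])}
```

View pics/scene0.png

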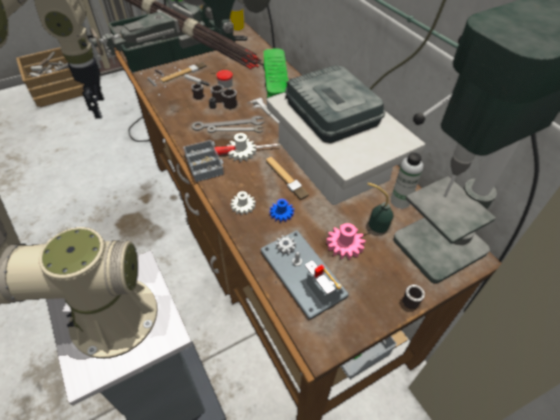

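View pics/top0.png

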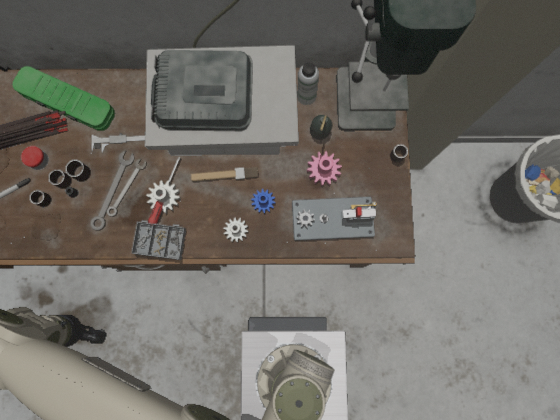

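View pics/wrist0.png

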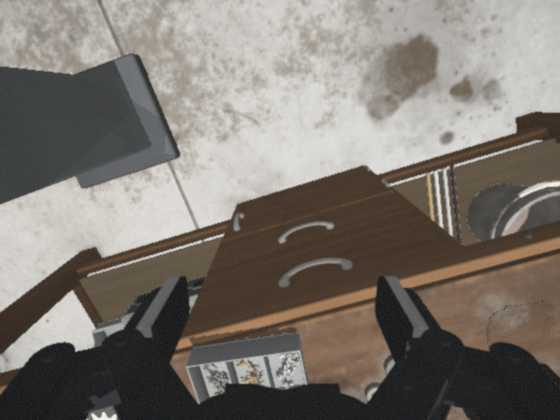

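```bash
cat > h.py <<'E'
import numpy as np, cv2
from scipy.spatial.transform import Rotation as R
from workcell import get_state, cams, workorder
def ray(cal,u,v,z):
    Rm=cv2.Rodrigues(np.array(cal['rvec']))[0]; t=np.array(cal['tvec'])
    C=-Rm.T@t; d=Rm.T@np.array([(u-cal['cx'])/cal['fx'],(v-cal['cy'])/cal['fy'],1])
    return C+d*(z-C[2])/d[2]
def proj(cal,P):
    K=np.array([[cal['fx'],0,cal['cx']],[0,cal['fy'],cal['cy']],[0,0,1]])
    return cv2.projectPoints(np.array(P,float).reshape(-1,3),cal['rvec'],cal['tvec'],K,None)[0].reshape(-1,2)
def grab(n,name):
    s=get_state(); cal=cams.get_calibration(n); im=cams.read_camera(n)[:,:,::-1].copy()
    cv2.imwrite(f"pics/{name}.png",im); return im,cal,s
E
python3 - <<'E'
from h import *
im=cv2.imread('pics/top0.png'); cv2.imwrite('pics/topz.png',cv2.resize(im[170:260,200:400],None,fx=4,fy=4,interpolation=cv2.INTER_CUBIC))
im=cv2.imread('pics/scene0.png'); cv2.imwrite('pics/scenez.png',cv2.resize(im[170:330,210:370],None,fx=3.7,fy=3.7,interpolation=cv2.INTER_CUBIC))
E
```

```text
(no output)
```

View pics/topz.png

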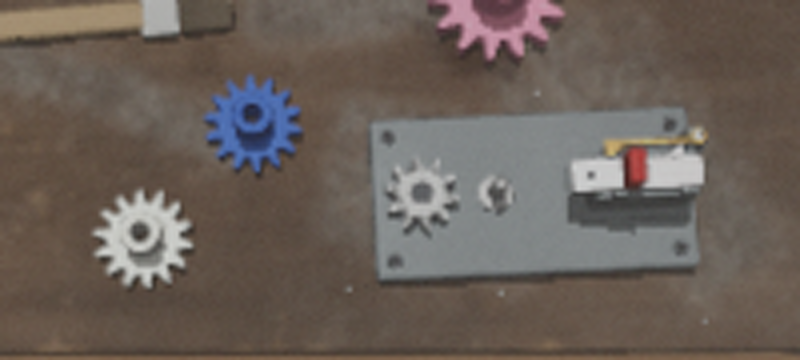

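View pics/scenez.png

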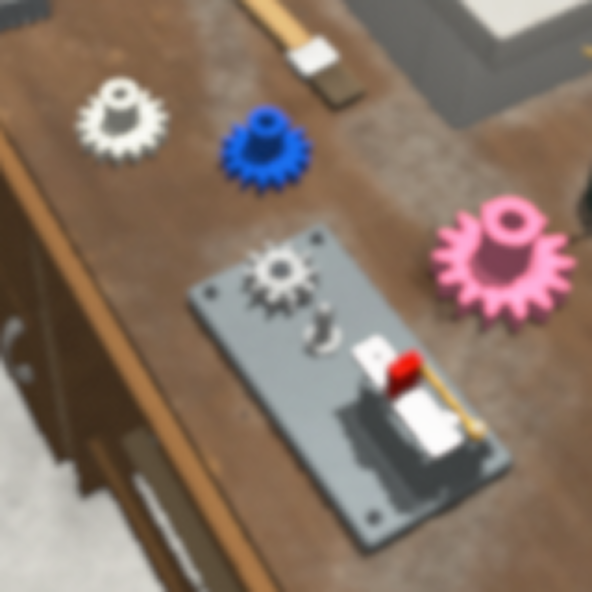

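The top zoom shows the small white gear with its hub top at about zoom (143,232), the plate corners (372,122), (686,108), (698,268) and (379,282), and the pinion at (422,193). The scene view agrees with this layout.

```bash
python3 - <<'E'
from h import *
cal=cams.get_calibration('top')
f=lambda u,v,z:ray(cal,200+(u+.5)/4-.5,170+(v+.5)/4-.5,z)
C=[f(*p,0.02) for p in ((372,122),(686,108),(698,268),(379,282))]
for c in C:print(c)
y=(C[0]+C[3]-C[1]-C[2]);yaw=np.arctan2(-y[0],y[1]);print('yaw',np.degrees(yaw),np.linalg.norm(y)/2)
c=np.mean(C,0); ex=np.array([np.cos(yaw),np.sin(yaw),0]);ey=np.array([-np.sin(yaw),np.cos(yaw),0])
print('origin',c+ey*0.03,'pin',f(422,193,.042),'->',f(422,193,.042)-ey*.06,'grip',f(637,150,.122))
print('gear hub',f(142,229,.052),'disc',f(143,240,.016))
cal=cams.get_calibration('scene')
f=lambda u,v,z:ray(cal,210+(u+.5)/3.7-.5,170+(v+.5)/3.7-.5,z)
print('scene gear',f(120,93,.052),'pin',f(281,270,.042))
E
```

```text
[ 0.5537455  -0.00074026  0.02      ]
[ 0.56395915 -0.25232099  0.02      ]
[ 0.43494541 -0.2561999   0.02      ]
[ 0.42499181 -0.00474832  0.02      ]
yaw 2.295837009460227 0.2517182096022028
origin [ 0.49320869 -0.09852645  0.02      ] pin [ 0.49215472 -0.03839968  0.042     ] -> [ 0.49455827 -0.09835152  0.042     ] grip [ 0.51014337 -0.19369574  0.122     ]
gear hub [0.46316543 0.17974163 0.052     ] disc [0.45982831 0.1818964  0.016     ]
scene gear [0.46575595 0.18007812 0.052     ] pin [ 0.4970034  -0.03968737  0.042     ]
```

```bash
cat >> h.py <<'E'
def goto(P,yaw_y):
    "print tool-frame shift (cm) from state TCP & total z turn so tool y points at world yaw_y deg, tool down"
    s=get_state(); q=s['orientation']; Rt=R.from_quat(q[[1,2,3,0]])
    th=np.radians(yaw_y); y=np.array([np.cos(th),np.sin(th),0]); z=np.array([0,0,-1.]); x=np.cross(y,z)
    Rd=R.from_matrix(np.column_stack([x,y,z]))
    print('tcp',s['tcp_pos'].round(4),'shift cm',(Rt.inv().apply(np.array(P)-s['tcp_pos'])*100).round(2),'turn',np.degrees((Rt.inv()*Rd).as_rotvec()).round(2),'F',s['wrist_force'].round(1),'gap',round(s['finger_gap'],4),'t',s['clock'])
E
python3 - <<'E'
from h import *
s=get_state(); cal=cams.get_calibration('wrist'); Rm=cv2.Rodrigues(cal['rvec'])[0]; C=-Rm.T@cal['tvec']
Rt=R.from_quat(s['orientation'][[1,2,3,0]])
print('cam in tool',Rt.inv().apply(C-s['tcp_pos']),'axes',Rt.inv().as_matrix()@Rm.T)
goto([.463,.10,.23],2.3)
E
```

```text
cam in tool [ 8.36277156e-02 -1.34188686e-04 -1.44998005e-01] axes [[-8.47035977e-07 -9.45437838e-01 -3.25802539e-01]
 [ 9.99999678e-01  2.60491713e-04 -7.58513911e-04]
 [ 8.01996613e-04 -3.25802435e-01  9.45437534e-01]]
tcp [0.174  0.5476 0.228 ] shift cm [-41.1  -33.9   -0.16] turn [-8.000e-02  4.000e-02  7.007e+01] F [ 1.   0.6 -0.5] gap 0.0855 t 0.15
```

>>> {"api": "play_rows", "payload": {
  "series": "100 0 0 0 0 0 10; 100 0 0 0 0 0 10; 100 0 0 0 0 0 10; 100 0 0 0 0 0 10; 100 0 0 0 0 0 10; 100 0 0 0 0 0 10; 100 0 0 0 0 0 10"
}}

```text
clock: 1.02
tcp_pos: [0.1741, 0.5478, 0.2283]
orientation: [0.0, 0.694, 0.72, -0.0]
wrist_force: [0.2, 0.2, 0.3]
finger_gap: 0.0853
```

```bash
python3 - <<'E'
from h import *
goto([.463,.20,.20],2.3)
E
```

```text
tcp [0.1741 0.5478 0.2283] shift cm [-35.78  27.64   2.85] turn [-0.02  0.04 -0.26] F [0.2 0.2 0.3] gap 0.0853 t 1.025
```

>>> {"api": "play_rows", "payload": {
  "series": "100 -3.6 2.8 0.3 0 0 0; 100 -3.6 2.8 0.3 0 0 0; 100 -3.6 2.8 0.3 0 0 0; 100 -3.6 2.8 0.3 0 0 0; 100 -3.6 2.8 0.3 0 0 0; 100 -3.6 2.8 0.3 0 0 0; 100 -3.6 2.8 0.3 0 0 0; 100 -3.6 2.8 0.3 0 0 0; 100 -3.6 2.8 0.3 0 0 0; 100 -3.4 2.4 0.2 0 0 0; 100 0 0 0 0 0 0; 100 0 0 0 0 0 0"
}}

```text
clock: 2.52
tcp_pos: [0.4643, 0.2017, 0.1994]
orientation: [-0.0, 0.693, 0.721, -0.0]
wrist_force: [-0.4, -0.0, -0.1]
finger_gap: 0.0852
```

```bash
python3 - <<'E'
from h import *
im,cal,s=grab('wrist','w1'); print(s['tcp_pos'],s['wrist_force'])
E
```

```text
[0.46430977 0.20171418 0.19943394] [-0.41323878 -0.0206747  -0.09838808]
```

View pics/w1.png

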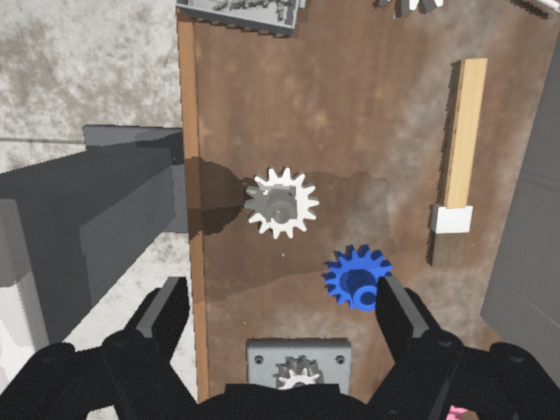

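```bash
python3 - <<'E'
from h import *
im=cv2.imread('pics/w1.png'); cv2.imwrite('pics/w1z.png',cv2.resize(im[155:250,235:330],None,fx=6,fy=6,interpolation=cv2.INTER_CUBIC))
cal=cams.get_calibration('wrist')
sat=im.max(2).astype(int)-im.min(2); m=((sat<35)&(im.min(2)>60)).astype(np.uint8); m[:155]=0;m[250:]=0;m[:,:235]=0;m[:,330:]=0
c=max(cv2.findContours(m,cv2.RETR_EXTERNAL,cv2.CHAIN_APPROX_NONE)[0],key=cv2.contourArea)
(u,v),r=cv2.minEnclosingCircle(c); print(u,v,r,cv2.contourArea(c)); print('disc',ray(cal,u,v,.013))
E
```

```text
282.0 215.0 58.00872039794922 4543.5
disc [0.46578147 0.16680935 0.013     ]
```

View pics/w1z.png

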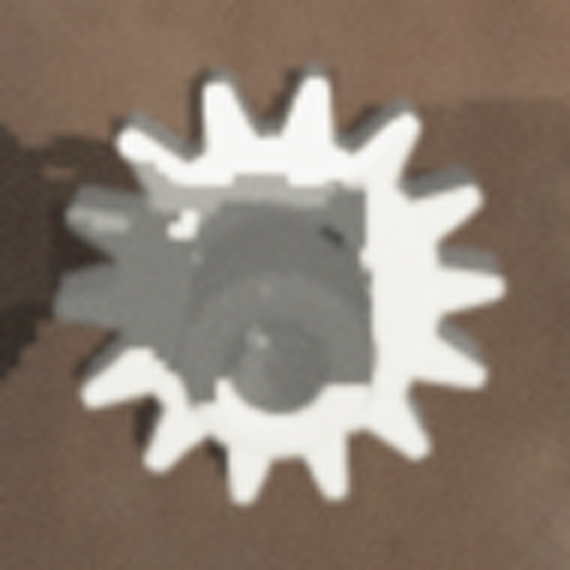

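The zoom shows 14 teeth with readable tips. I'll fit the centre and phase from those.

```bash
cat >> h.py <<'E'
from scipy.optimize import least_squares
def fitgear(cal,tips,z,n,r):
    P=np.array([ray(cal,u,v,z)[:2] for u,v in tips])
    c=least_squares(lambda c:np.hypot(*(P-c[:2]).T)-c[2],[*P.mean(0),r]).x
    a=np.arctan2(*(P-c[:2]).T[::-1]); ph=np.angle(np.exp(1j*n*a).mean())/n
    res=np.degrees(np.angle(np.exp(1j*n*(a-ph)))/n)
    print('centre',c[:2].round(4),'r',c[2].round(4),'phase deg',np.degrees(ph).round(2),'mod',360/n,'res',res.round(1)); return c,ph
E
python3 - <<'E'
from h import *
cal=cams.get_calibration('wrist')
t=[(214,85),(318,76),(408,118),(472,193),(500,288),(480,380),(422,455),(338,497),(244,500),(155,468),(92,403),(60,303),(128,135)]
fitgear(cal,[(235+(u+.5)/6-.5,155+(v+.5)/6-.5) for u,v in t],.016,14,.039)
# hub bore
print(ray(cal,235+(277)/6-.5,155+(365)/6-.5,.052))
goto([.465,.166,.2],2.3)
E
```

```text
centre [0.4643 0.1798] r 0.0389 phase deg 5.6 mod 25.714285714285715 res [ 0.1  0.1  1.   0.8 -0.5 -0.7 -0.8 -0.3  0.3  0.6  1.6 -1.8 -0.4]
[0.4639838  0.18042094 0.052     ]
tcp [0.4641 0.2021 0.1995] shift cm [-3.61 -0.06 -0.05] turn [-0.05 -0.01  0.1 ] F [-0.5  0.9 -0.7] gap 0.0855 t 2.575
```

>>> {"api": "play_rows", "payload": {
  "series": "100 -4.2 0.35 0 0 0 0; 100 -4.2 0.35 0 0 0 0; 100 -4.2 0.35 0 0 0 0; 100 -4.2 0.35 0 0 0 0; 100 -4.2 0.35 0 0 0 0; 100 -4.2 0.35 0 0 0 0; 100 0 0 0 0 0 0; 100 0 0 0 0 0 0"
}}

```text
clock: 3.58
tcp_pos: [0.4958, -0.048, 0.1997]
orientation: [-0.0, 0.692, 0.722, 0.0]
wrist_force: [0.3, 0.9, 0.6]
finger_gap: 0.0854
```

```bash
python3 - <<'E'
from h import *
im,cal,s=grab('wrist','w2'); print(s['tcp_pos'],s['wrist_force'])
cv2.imwrite('pics/w2z.png',cv2.resize(im[130:330,190:390],None,fx=3,fy=3,interpolation=cv2.INTER_CUBIC))
cv2.imwrite('pics/w2y.png',cv2.resize(im[150:250,235:335],None,fx=6,fy=6,interpolation=cv2.INTER_CUBIC))
E
```

```text
[ 0.49578852 -0.04804128  0.19969933] [0.31638238 0.9091887  0.64743274]
```

View pics/w2.png

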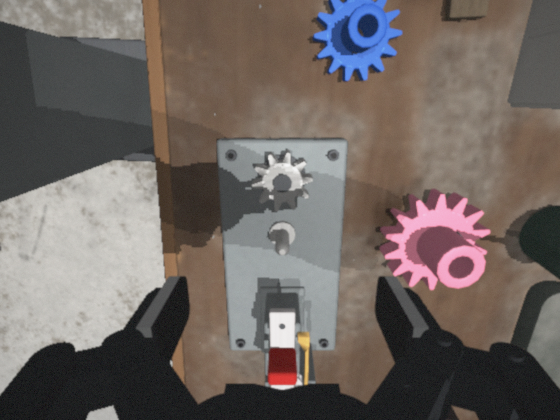

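View pics/w2y.png

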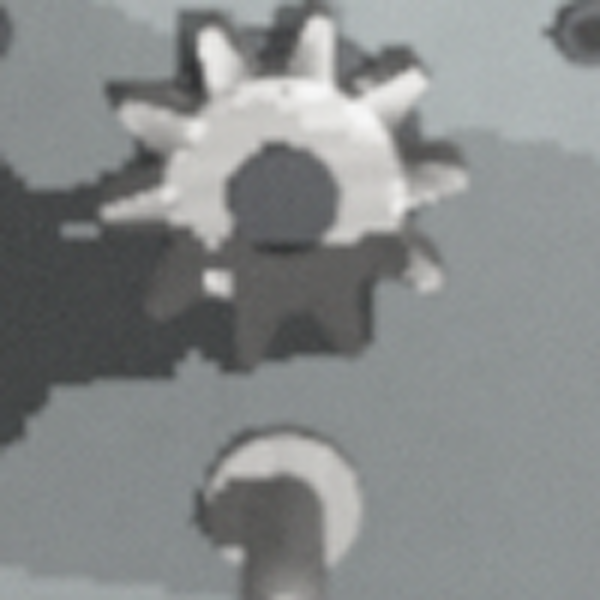

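```bash
python3 - <<'E'
from h import *
cal=cams.get_calibration('wrist')
g=lambda u,v:(235+(u+.5)/6-.5,150+(v+.5)/6-.5)
t=[(212,35),(320,22),(415,78),(460,180),(432,285),(355,350),(245,362),(155,312),(108,213),(130,110)]
fitgear(cal,[g(*p) for p in t],.042,10,.029)
print('shoulder',ray(cal,*g(283,508),.026)); print('shaft top',ray(cal,283,251,.067))
for p in((218.5,139),(346,138.5),(230,351),(340,351)): print(ray(cal,*p,.02))
im=cv2.imread('pics/w2.png')
cv2.imwrite('pics/w2s.png',cv2.resize(im[205:305,235:335],None,fx=6,fy=6,interpolation=cv2.INTER_CUBIC))
cv2.imwrite('pics/w2k.png',cv2.resize(im[270:390,210:350],None,fx=5,fy=5,interpolation=cv2.INTER_CUBIC))
E
```

```text
centre [ 0.4956 -0.0401] r 0.0279 phase deg 8.31 mod 36.0 res [-0.7  0.7  1.2  0.1 -1.   0.7 -0.7  0.6 -0.7 -0.2]
shoulder [ 0.49807433 -0.09990381  0.026     ]
shaft top [ 0.49926168 -0.09930995  0.067     ]
[ 0.43249994 -0.00490273  0.02      ]
[0.55614982 0.00091483 0.02      ]
[ 0.4415264  -0.26006695  0.02      ]
[ 0.57606008 -0.25418451  0.02      ]
```

View pics/w2s.png

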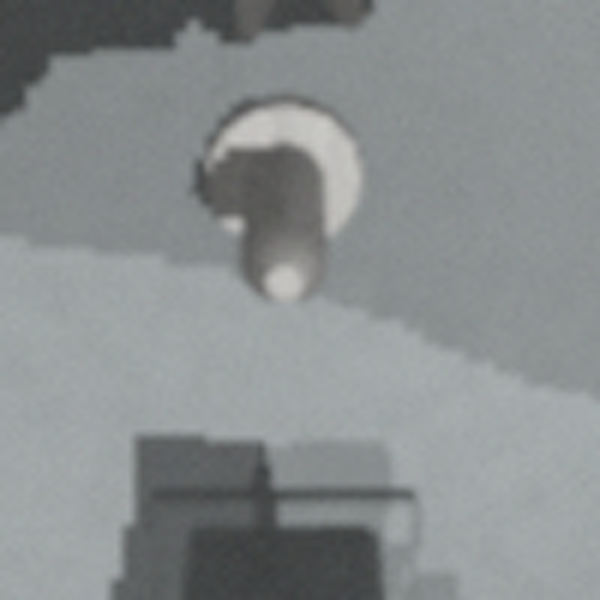

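View pics/w2k.png

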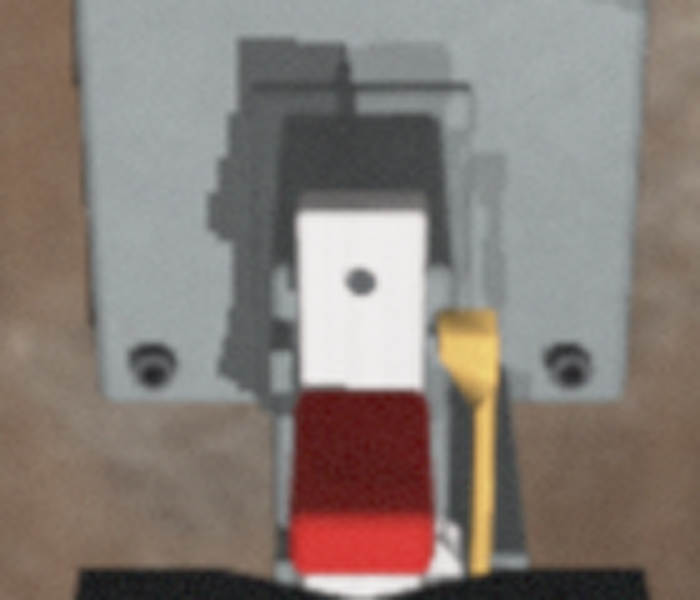

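```bash
python3 - <<'E'
from h import *
cal=cams.get_calibration('wrist')
print(ray(cal,281.9,251.6,.067))
s=get_state();print(s['orientation'])
goto([.4643,.1798,.12],2.3)
E
```

```text
[ 0.49826363 -0.09997204  0.067     ]
[-3.10808599e-04  6.91734772e-01  7.22151576e-01  1.02359508e-04]
tcp [ 0.4958 -0.0478  0.1997] shift cm [22.87 -2.17  7.98] turn [-0.02 -0.03  0.16] F [-0.   0.1 -0. ] gap 0.0855 t 3.625
```

>>> {"api": "play_rows", "payload": {
  "series": "62 4 -0.4 1 0 0 0; 62 4 -0.4 1 0 0 0; 62 4 -0.4 1 0 0 0; 62 4 -0.4 1.5 0 0 0; 62 4 -0.4 1.5 0 0 0; 62 2.87 -0.17 2 0 0 0.2; 62 0 0 0 0 0 0; 62 0 0 0 0 0 0"
}}

```text
clock: 4.62
tcp_pos: [0.4647, 0.179, 0.1201]
orientation: [0.0, 0.693, 0.721, 0.0]
wrist_force: [0.6, 0.7, 0.3]
finger_gap: 0.0529
```

```bash
python3 - <<'E'
from h import *
goto([.4643,.1798,.04],2.3)
E
```

```text
tcp [0.4647 0.179  0.1201] shift cm [ 0.09 -0.04  8.01] turn [ 0.02  0.01 -0.03] F [0.6 0.7 0.3] gap 0.0529 t 4.625
```

>>> {"api": "play_rows", "payload": {
  "series": "62 0.1 0 2 0 0 0; 62 0 0 2 0 0 0; 62 0 0 2 0 0 0; 62 0 0 1 0 0 0; 62 0 0 0.9 0 0 0; 62 0 0 0 0 0 0; 30 0 0 0 0 0 0; 20 0 0 0 0 0 0; 20 0 0 0 0 0 0; 20 0 0 0 0 0 0; 20 0 0 0 0 0 0",
  "newtons": 40
}}

```text
clock: 6.0
tcp_pos: [0.4655, 0.1795, 0.0416]
orientation: [0.0, 0.694, 0.72, 0.001]
wrist_force: [-1.8, -0.5, 6.4]
finger_gap: 0.0294
```

```bash
python3 - <<'E'
from h import *
goto([.4643,.1798,.2],2.3)
im,cal,s=grab('wrist','w3'); grab('scene','s3')
E
```

```text
tcp [0.4655 0.1795 0.0416] shift cm [  0.03  -0.1  -15.84] turn [ 0.08 -0.01 -0.12] F [-1.8 -0.5  6.4] gap 0.0294 t 6.0
```

View pics/w3.png

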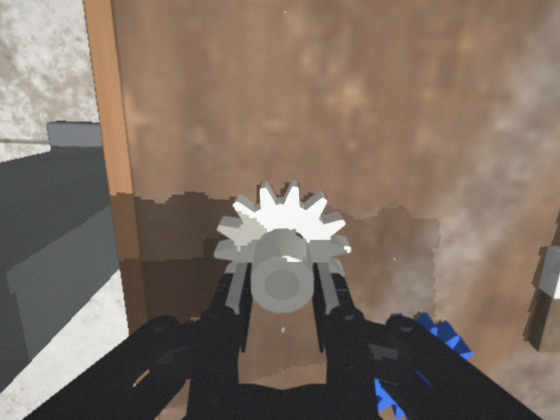

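>>> {"api": "play_rows", "payload": {
  "series": "20 0 0 -1 0 0 0; 20 0 0 -3 0 0 0; 20 0 0 -4 0 0 0; 20 0 0 -4 0 0 0; 20 0 0 0 0 0 0; 20 0 0 0 0 0 0"
}}

```text
clock: 6.85
tcp_pos: [0.4645, 0.1794, 0.1602]
orientation: [-0.0, 0.694, 0.72, -0.0]
wrist_force: [0.4, -1.3, -1.9]
finger_gap: 0.0291
```

```bash
python3 - <<'E'
from h import *
goto([.4983,-.10,.13],2.3)
im,cal,s=grab('wrist','w4'); print(s['tcp_pos'],s['orientation'])
cv2.imwrite('pics/w4z.png',cv2.resize(im[170:320,205:365],None,fx=5,fy=4,interpolation=cv2.INTER_CUBIC))
E
```

```text
tcp [0.4645 0.1794 0.1602] shift cm [-28.04   2.32   3.02] turn [-0.04 -0.   -0.13] F [ 0.4 -1.3 -1.9] gap 0.0291 t 6.85
[0.46452254 0.17935105 0.16020604] [-2.24524406e-04  6.93606291e-01  7.20354227e-01 -2.23239822e-04]
```

View pics/w4z.png

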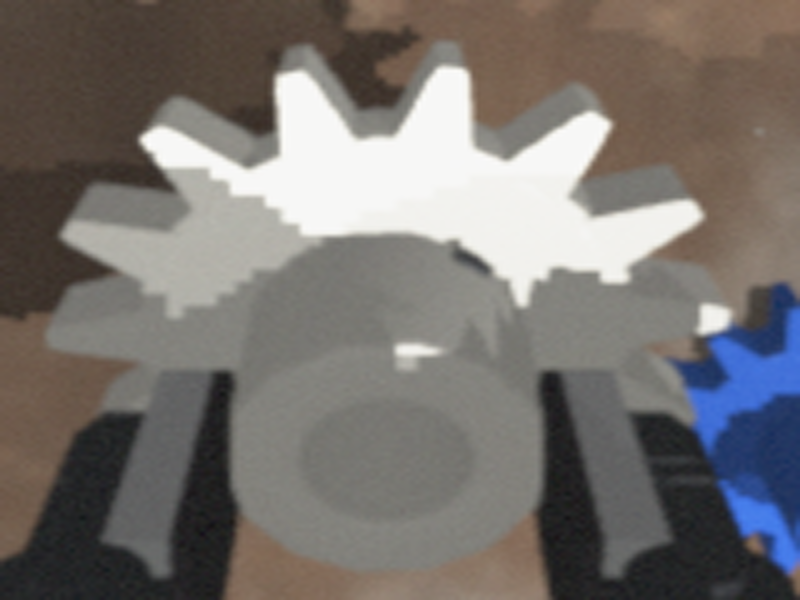

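```bash
python3 - <<'E'
from h import *
cal=cams.get_calibration('wrist')
g=lambda u,v:(205+(u+.5)/5-.5,170+(v+.5)/4-.5)
t=[(292,73),(455,70),(607,120),(700,212),(148,135),(65,235),(50,340),(722,318)]
for z in (.131,.135,.139): fitgear(cal,[g(*p) for p in t],z,14,.039)
for z in (.167,.171,.175): print(ray(cal,*g(386,455),z))
E
```

```text
centre [0.4643 0.1784] r 0.0393 phase deg 4.59 mod 25.714285714285715 res [-0.1 -0.6 -1.7 -1.6  1.3  2.2  1.2 -0.7]
centre [0.4642 0.1803] r 0.0384 phase deg 4.59 mod 25.714285714285715 res [-0.1 -0.6 -1.7 -1.6  1.3  2.2  1.2 -0.7]
centre [0.4642 0.1823] r 0.0375 phase deg 4.59 mod 25.714285714285715 res [-0.1 -0.6 -1.7 -1.6  1.3  2.2  1.2 -0.7]
[0.46432186 0.17878316 0.167     ]
[0.46424065 0.18123308 0.171     ]
[0.46415943 0.183683   0.175     ]
```

>>> {"api": "play_rows", "payload": {
  "series": "20 -4 0.33 0 0 0 0; 20 -4 0.33 0 0 0 0; 20 -4 0.33 0 0 0 0; 20 -4 0.33 0 0 0 0; 20 -4 0.33 0.5 0 0 0; 20 -4 0.33 1 0 0 0; 20 -4 0.33 1.5 0 0 0; 20 0 0 0 0 0 -6; 20 0 0 0 0 0 0; 20 0 0 0 0 0 0"
}}

```text
clock: 8.15
tcp_pos: [0.4981, -0.099, 0.1299]
orientation: [-0.001, 0.655, 0.755, -0.0]
wrist_force: [-0.2, 0.1, -1.5]
finger_gap: 0.0293
```

```bash
python3 - <<'E'
from h import *
goto([.4985,-.1002,.11],8.2)
im,cal,s=grab('wrist','w5'); print(s['tcp_pos'],s['orientation']); im,_,_=grab('scene','s5')
cv2.imwrite('pics/s5z.png',cv2.resize(im[170:330,210:370],None,fx=3.7,fy=3.7,interpolation=cv2.INTER_CUBIC))
E
```

```text
tcp [ 0.4981 -0.099   0.1299] shift cm [-0.13  0.03  1.99] turn [-0.08 -0.05 -0.1 ] F [-0.2  0.1 -1.5] gap 0.0293 t 8.15
[ 0.49805202 -0.09897351  0.12991656] [-8.10374816e-04  6.55390270e-01  7.55289940e-01 -2.08921589e-04]
```

View pics/w5.png

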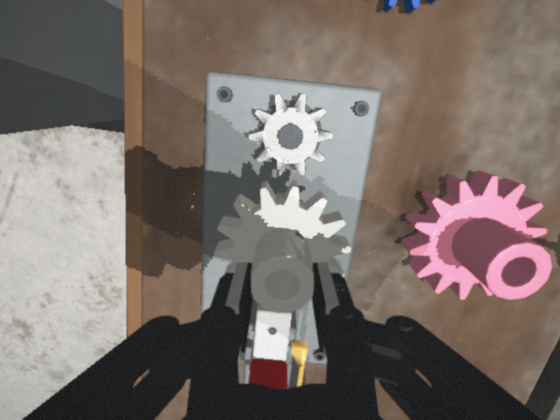

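View pics/s5z.png

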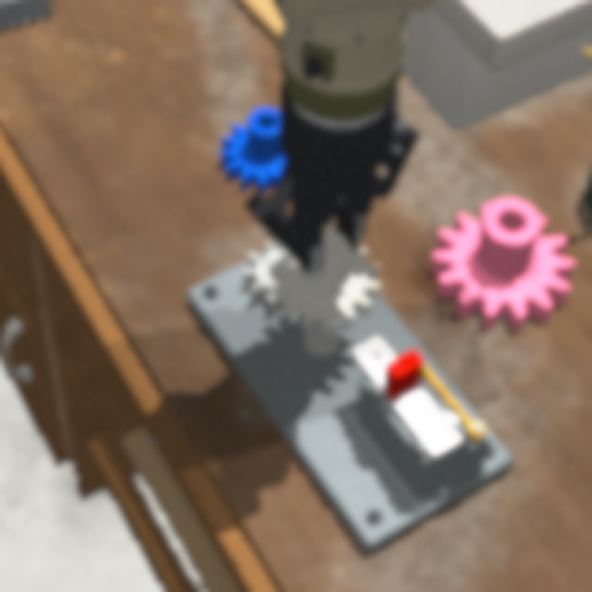

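```bash
python3 - <<'E'
from h import *
im=cv2.imread('pics/w5.png')
cv2.imwrite('pics/w5z.png',cv2.resize(im[85:265,205:365],None,fx=4.5,fy=3.3,interpolation=cv2.INTER_CUBIC))
E
```

```text
(no output)
```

View pics/w5z.png

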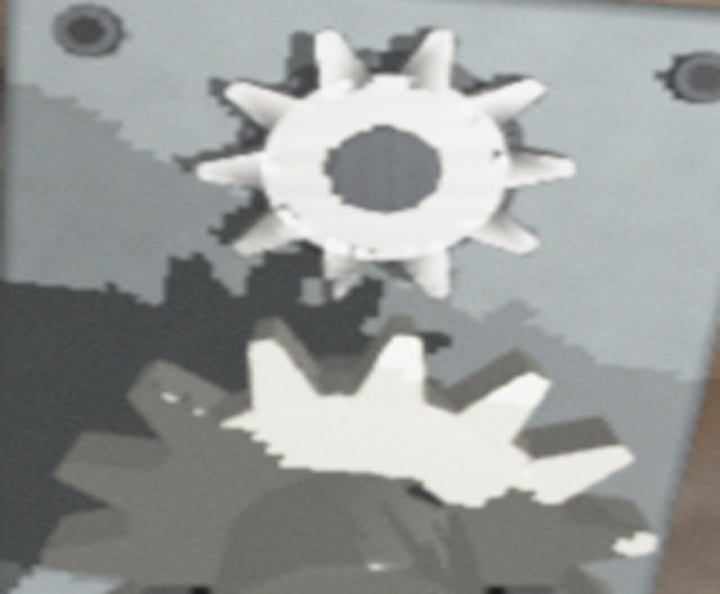

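```bash
python3 - <<'E'
from h import *
cal=cams.get_calibration('wrist')
g=lambda u,v:(205+(u+.5)/4.5-.5,85+(v+.5)/3.3-.5)
p,pp=fitgear(cal,[g(*q) for q in [(328,32),(440,33),(543,85),(573,168),(533,250),(442,297),(340,297),(240,250),(200,170),(232,85)]],.042,10,.029)
c,cp=fitgear(cal,[g(*q) for q in [(262,342),(408,340),(545,380),(630,455),(652,542),(137,390),(60,475),(45,560)]],.1045,14,.039)
d=2.4
fp=((-90+d-np.degrees(pp))%36)/36
want=(90+d+(fp+.5)*360/14)
print('gear turn needed (world deg)',(want-np.degrees(cp)+12.857)%25.714-12.857)
goto([.4985,-.1003,.11],8.2)
E
```

```text
centre [ 0.4964 -0.0404] r 0.0288 phase deg 8.86 mod 36.0 res [-0.5  1.5 -0.7 -0.1 -0.9 -0.3  2.4 -0.3 -0.5 -0.7]
centre [ 0.4989 -0.0988] r 0.0388 phase deg 10.61 mod 25.714285714285715 res [ 0.2 -0.1 -1.2 -1.  -0.   0.2  1.8  0.3]
gear turn needed (world deg) 0.0360857998794728
tcp [ 0.4985 -0.0989  0.1305] shift cm [-0.14 -0.02  2.05] turn [-0.02 -0.02 -0.04] F [-0.1 -0.8 -1.9] gap 0.0294 t 8.25
```

>>> {"api": "play_rows", "payload": {
  "series": "20 -0.13 0 0.8 0 0 0; 20 0 0 0.8 0 0 0; 20 0 0 0.5 0 0 0; 20 0 0 0.4 0 0 0; 20 0 0 0.3 0 0 0; 20 0 0 0 0 0 0"
}}

```text
clock: 9.0
tcp_pos: [0.4987, -0.1008, 0.1025]
orientation: [-0.0, 0.655, 0.756, -0.0]
wrist_force: [-0.6, 0.9, -1.5]
finger_gap: 0.0294
```

>>> {"api": "play_rows", "payload": {
  "series": "20 0 0 0.3 0 0 0; 20 0 0 0.3 0 0 0; 20 0 0 0.3 0 0 0; 20 0 0 0.3 0 0 0; 20 0 0 0.2 0 0 0; 20 0 0 0 0 0 0"
}}

```text
clock: 9.75
tcp_pos: [0.4987, -0.1008, 0.0885]
orientation: [-0.0, 0.655, 0.756, -0.0]
wrist_force: [0.3, -1.0, -1.4]
finger_gap: 0.029
```

Lateral forces are nearly zero and the gear is on the shaft. Next I'll lower it past the pinion top in small steps, rocking it slightly.

>>> {"api": "play_rows", "payload": {
  "series": "20 0 0 0.2 0 0 0; 20 0 0 0.2 0 0 0; 20 0 0 0.15 0 0 1; 20 0 0 0.1 0 0 -2; 20 0 0 0.1 0 0 1; 20 0 0 0 0 0 0"
}}

```text
clock: 10.5
tcp_pos: [0.4988, -0.1008, 0.0811]
orientation: [-0.0, 0.655, 0.756, 0.0]
wrist_force: [0.3, -0.3, -1.9]
finger_gap: 0.0293
```

>>> {"api": "play_rows", "payload": {
  "series": "20 0 0 0.2 0 0 0; 20 0 0 0.2 0 0 1; 20 0 0 0.2 0 0 -2; 20 0 0 0.2 0 0 1; 20 0 0 0.2 0 0 0; 20 0 0 0 0 0 0"
}}

```text
clock: 11.25
tcp_pos: [0.4987, -0.1008, 0.071]
orientation: [-0.0, 0.655, 0.756, -0.0]
wrist_force: [-0.3, 0.8, -2.1]
finger_gap: 0.0297
```

>>> {"api": "play_rows", "payload": {
  "series": "20 0 0 0.1 0 0 0; 20 0 0 0.1 0 0 1; 20 0 0 0.1 0 0 -1; 20 0 0 0.05 0 0 0; 20 0 0 0 0 0 0"
}}

```text
clock: 11.88
tcp_pos: [0.4988, -0.1008, 0.0677]
orientation: [-0.0, 0.655, 0.756, 0.0]
wrist_force: [-1.1, 0.1, -1.3]
finger_gap: 0.0295
```

>>> {"api": "play_rows", "payload": {
  "series": "20 0 0 0.05 0 0 0; 20 0 0 0.05 0 0 0; 20 0 0 0.05 0 0 0; 20 0 0 0 0 0 0"
}}

```text
clock: 12.38
tcp_pos: [0.499, -0.1009, 0.0676]
orientation: [0.0, 0.655, 0.756, 0.0]
wrist_force: [-4.6, 1.1, 10.3]
finger_gap: 0.0297
```

>>> {"api": "play_rows", "payload": {
  "series": "35 0 0 -0.1 0 0 0; 62 0 0 0 0 0 0; 62 0 0 0 0 0 0; 62 0 0 0 0 0 0; 62 0 0 -1 0 0 0; 62 0 0 -3 0 0 0; 62 0 0 -4 0 0 0; 62 0 0 -4 0 0 0; 62 0 0 0 0 0 0; 62 0 0 0 0 0 0"
}}

```text
clock: 13.62
tcp_pos: [0.4988, -0.1008, 0.1873]
orientation: [0.0, 0.655, 0.756, 0.0]
wrist_force: [1.1, -0.3, -1.2]
finger_gap: 0.0532
```

```bash
python3 - <<'E'
from h import *
im,cal,s=grab('wrist','w6'); print(s['tcp_pos']); im2,_,_=grab('scene','s6')
cv2.imwrite('pics/s6z.png',cv2.resize(im2[170:330,210:370],None,fx=3.7,fy=3.7,interpolation=cv2.INTER_CUBIC))
P=[]
print('pred hub top',proj(cal,[.4987,-.1003,.078]),'if up',proj(cal,[.4987,-.1003,.094]))
print('scene pred',(proj(cams.get_calibration('scene'),[[.4987,-.1003,.078],[.4987,-.1003,.094]])-[210,170])*3.7)
E
```

```text
[ 0.49877645 -0.10079448  0.18730982]
pred hub top [[281.56202498 205.53867621]] if up [[281.54013672 212.0272039 ]]
scene pred [[323.37579606 297.88673024]
 [324.23602803 285.50735891]]
```

View pics/w6.png

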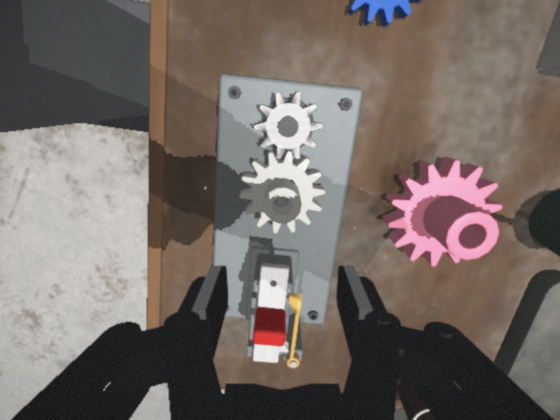

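View pics/s6z.png

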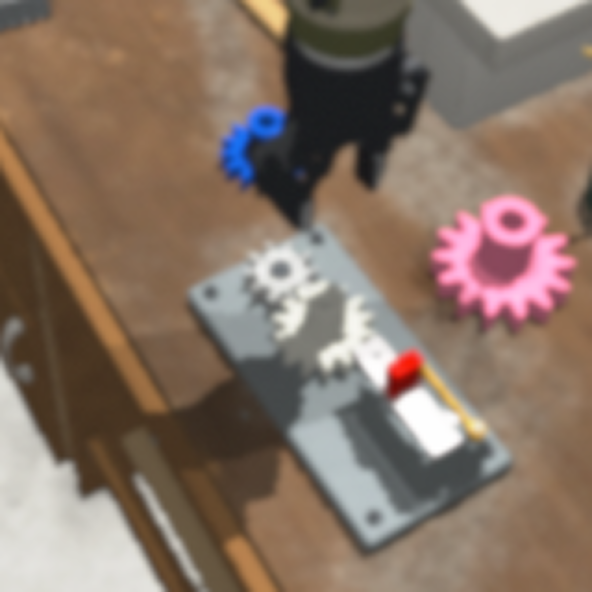

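The gear is home: the hub appears at (283,205) and the predicted seated position is (282,206). The keeper grip is at about (269,325).

```bash
python3 - <<'E'
from h import *
im=cv2.imread('pics/w6.png')
cv2.imwrite('pics/w6k.png',cv2.resize(im[250:380,220:330],None,fx=5,fy=4.5,interpolation=cv2.INTER_CUBIC))
E
```

```text
(no output)
```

View pics/w6k.png

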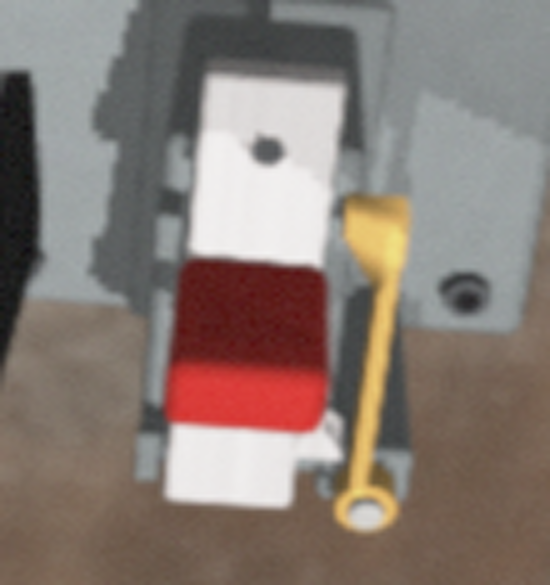

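```bash
python3 - <<'E'
from h import *
cal=cams.get_calibration('wrist')
g=lambda u,v:(220+(u+.5)/5-.5,250+(v+.5)/4.5-.5)
P=ray(cal,*g(248,398),.122); print('grip',P,'bar end',ray(cal,*g(276,74),.088))
print('w',ray(cal,*g(170,366),.122)-ray(cal,*g(328,372),.122))
s=np.array([.4987,-.1003]);th=np.radians(2.4);ex=np.array([np.cos(th),np.sin(th)]);ey=np.array([-np.sin(th),np.cos(th)])
print((P[:2]-s)@ex,(P[:2]-s)@ey)
goto([P[0],P[1],.15],2.4)
E
```

```text
grip [ 0.50162728 -0.19382578  0.122     ] bar end [ 0.49919191 -0.14945755  0.088     ]
w [-2.42512154e-02 -2.26678120e-03  2.77555756e-17]
-0.0009917385734364806 -0.09356632416092088
tcp [ 0.4981 -0.1005  0.1862] shift cm [-9.29 -0.97  3.61] turn [-0.1  -0.06  5.76] F [-0.8  0.1  0.1] gap 0.053 t 13.725
```

>>> {"api": "play_rows", "payload": {
  "series": "62 -3 -0.3 0 0 0 5.8; 62 -3 0 0 0 0 0; 62 -3.3 0 1 0 0 0; 62 0 0 1 0 0 0; 62 0 0 0 0 0 0; 62 0 0 0 0 0 0"
}}

```text
clock: 14.48
tcp_pos: [0.5024, -0.1929, 0.1669]
orientation: [-0.001, 0.692, 0.722, -0.0]
wrist_force: [-0.9, -0.5, -0.6]
finger_gap: 0.0531
```

```bash
python3 - <<'E'
from h import *
goto([.502,-.194,.114],2.4)
E
```

```text
tcp [ 0.5024 -0.1929  0.1669] shift cm [-0.11 -0.04  5.29] turn [-0.05 -0.05  0.02] F [-0.9 -0.5 -0.6] gap 0.0531 t 14.475
```

>>> {"api": "play_rows", "payload": {
  "series": "62 -0.1 0 1.5 0 0 0; 62 0 0 1.5 0 0 0; 62 0 0 1.3 0 0 0; 62 0 0 1 0 0 0; 62 0 0 0 0 0 0; 15 0 0 0 0 0 0; 15 0 0 0 0 0 0; 15 0 0 0 0 0 0; 15 0 0 0 0 0 0",
  "newtons": 60
}}

```text
clock: 15.6
tcp_pos: [0.5021, -0.1952, 0.1151]
orientation: [0.0, 0.693, 0.721, -0.001]
wrist_force: [-4.6, -0.1, 5.7]
finger_gap: 0.0224
```

```bash
python3 - <<'E'
from h import *
goto([.502,-.194,.114],2.4)
im,cal,s=grab('wrist','w7')
E
```

```text
tcp [ 0.5021 -0.1952  0.1151] shift cm [ 0.12 -0.01  0.11] turn [-0.05  0.05 -0.06] F [-4.6 -0.1  5.7] gap 0.0224 t 15.6
```

View pics/w7.png

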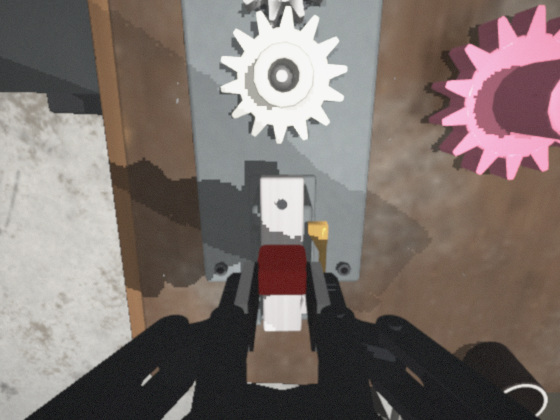

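>>> {"api": "play_rows", "payload": {
  "series": "15 0.5 0 0 0 0 0; 15 0.8 0 0 0 0 0; 15 0.8 0 0 0 0 0; 15 0.8 0 0 0 0 0; 15 0.8 0 0 0 0 0; 15 0 0 0 0 0 0"
}}

```text
clock: 16.4
tcp_pos: [0.5005, -0.1575, 0.1151]
orientation: [-0.0, 0.692, 0.722, -0.0]
wrist_force: [-4.8, 0.7, 6.0]
finger_gap: 0.023
```

```bash
python3 - <<'E'
from h import *
goto([.4995,-.137,.114],2.4)
im,cal,s=grab('wrist','w8')
E
```

```text
tcp [ 0.5005 -0.1575  0.1151] shift cm [ 2.06 -0.01  0.11] turn [-0.04  0.02 -0.02] F [-4.8  0.7  6. ] gap 0.023 t 16.4
```

View pics/w8.png

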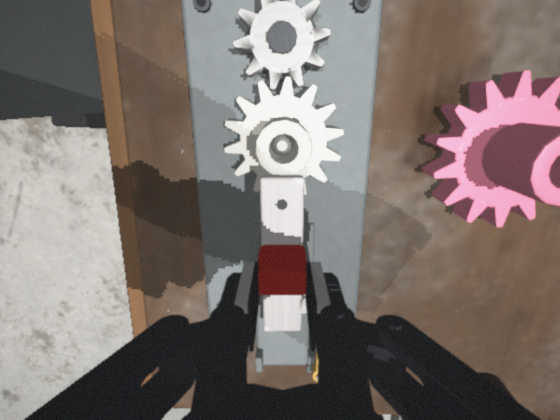

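>>> {"api": "play_rows", "payload": {
  "series": "15 0.4 0 0 0 0 0; 15 0.4 0 0 0 0 0; 15 0.4 0 0 0 0 0; 15 0.4 0 0 0 0 0; 15 0.2 0 0 0 0 0; 15 0 0 0 0 0 0"
}}

```text
clock: 17.2
tcp_pos: [0.4998, -0.1412, 0.1151]
orientation: [0.001, 0.693, 0.721, -0.001]
wrist_force: [-5.9, -4.0, 5.0]
finger_gap: 0.0229
```

>>> {"api": "play_rows", "payload": {
  "series": "15 0.2 0 0 0 0 0; 15 0.2 0 0 0 0 0; 15 0.2 0 0 0 0 0; 15 0 0 0 0 0 0"
}}

```text
clock: 17.7
tcp_pos: [0.4996, -0.1355, 0.1151]
orientation: [0.001, 0.693, 0.721, -0.002]
wrist_force: [-5.1, -4.5, 5.3]
finger_gap: 0.023
```

```bash
python3 - <<'E'
from h import *
goto([.4995,-.137,.114],2.4)
im,cal,s=grab('wrist','w9')
E
```

```text
tcp [ 0.4996 -0.1355  0.1151] shift cm [-0.15 -0.01  0.11] turn [-0.06  0.2  -0.1 ] F [-5.1 -4.5  5.3] gap 0.023 t 17.7
```

View pics/w9.png

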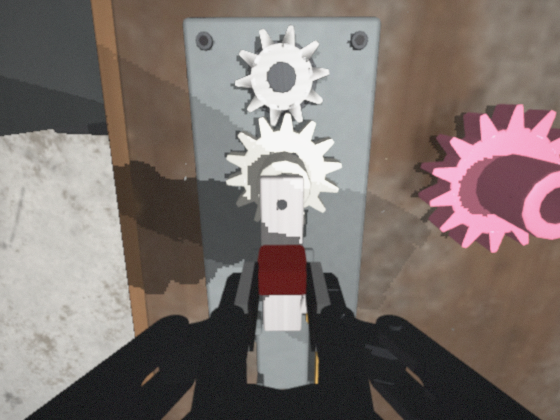

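```bash
python3 - <<'E'
from h import *
cal=cams.get_calibration('wrist'); P=ray(cal,282,177,.088);print(P,'end past axis',P[1]+.1003)
E
```

```text
[ 0.49815662 -0.09204007  0.088     ] end past axis 0.008259933037164144
```

>>> {"api": "play_rows", "payload": {
  "series": "15 0.15 0 0 0 0 0; 15 0.15 0 0 0 0 0; 15 0.1 0 0 0 0 0; 15 0 0 0 0 0 0"
}}

```text
clock: 18.25
tcp_pos: [0.4996, -0.1352, 0.1151]
orientation: [0.003, 0.694, 0.72, -0.004]
wrist_force: [-5.4, -16.4, 0.8]
finger_gap: 0.0228
```

At the end stop: force rose to 16 N with no further travel. Releasing.

>>> {"api": "play_rows", "payload": {
  "series": "15 -0.2 0 0 0 0 0; 62 0 0 0 0 0 0; 62 0 0 0 0 0 0; 62 0 0 0 0 0 0; 62 0 0 -1 0 0 0; 62 0 0 -3 0 0 0; 62 0 0 -4 0 0 0; 62 3 0 -2 0 0 0; 62 0 0 0 0 0 0; 62 0 0 0 0 0 0"
}}

```text
clock: 19.5
tcp_pos: [0.4989, -0.102, 0.2141]
orientation: [0.0, 0.692, 0.722, -0.0]
wrist_force: [-0.6, -0.4, -0.3]
finger_gap: 0.0528
```

```bash
python3 - <<'E'
from h import *
im,cal,s=grab('wrist','w10'); print(s['tcp_pos'],s['wrist_force'])
im2,c2,_=grab('top','t10'); cv2.imwrite('pics/t10z.png',cv2.resize(im2[190:250,285:385],None,fx=7,fy=7,interpolation=cv2.INTER_CUBIC))
E
```

```text
[ 0.49893629 -0.10195089  0.21412696] [-0.63354165 -0.40480593 -0.27464608]
```

View pics/w10.png

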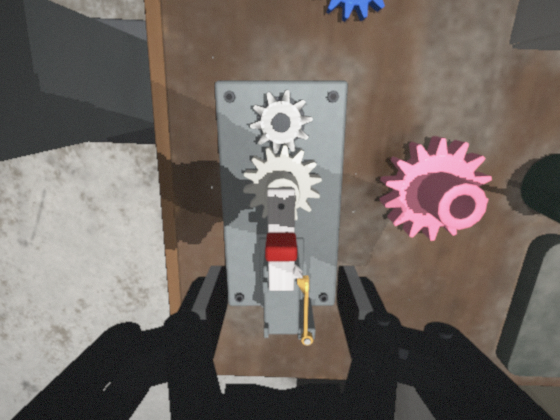

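View pics/t10z.png

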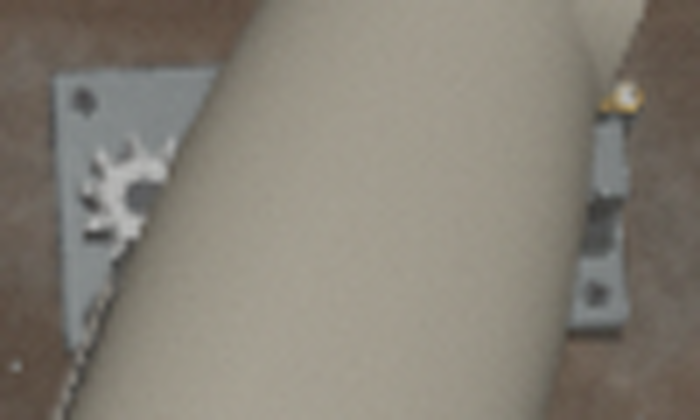

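```bash
python3 - <<'E'
from h import *
im=cv2.imread('pics/w10.png')
cv2.imwrite('pics/w10z.png',cv2.resize(im[135:350,215:350],None,fx=4,fy=2.75,interpolation=cv2.INTER_CUBIC))
cv2.imwrite('pics/w10c.png',cv2.resize(im[250:350,250:330],None,fx=6,fy=6,interpolation=cv2.INTER_CUBIC))
cal=cams.get_calibration('wrist'); P=ray(cal,281.5,190,.088); print(P, P[1]+.1003)
th=np.radians(2.4); 
E
```

```text
[ 0.49790342 -0.09296555  0.088     ] 0.007334453397314644
```

View pics/w10z.png

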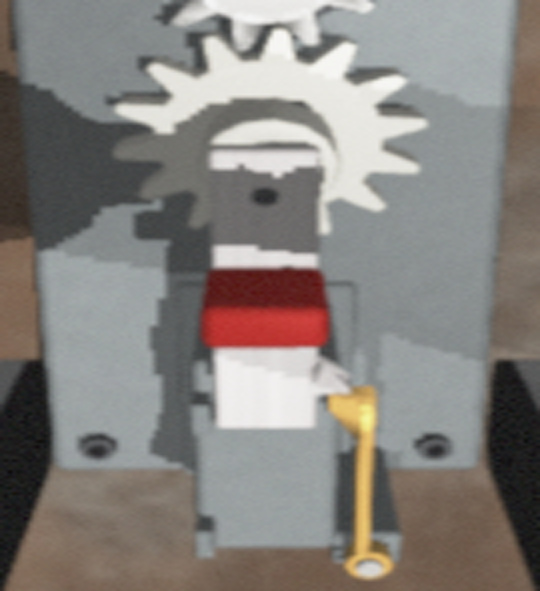

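View pics/w10c.png

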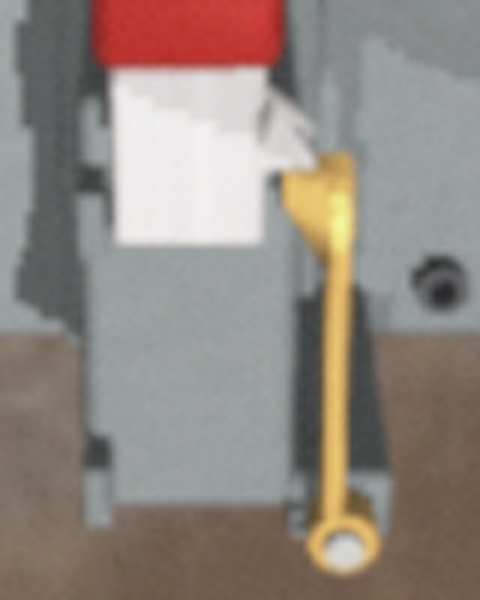

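```bash
python3 - <<'E'
from h import *
cal=cams.get_calibration('wrist'); g=lambda u,v:(250+(u+.5)/6-.5,250+(v+.5)/6-.5)
for z in(.088,.084):
  a=ray(cal,*g(337,490),z);b=ray(cal,*g(343,250),z);d=b-a;print('catch arm yaw',np.arctan2(-d[0],d[1]))
a=ray(cal,*g(118,240),.088);b=ray(cal,*g(111,72),.088);d=b-a;print('bar edge L',np.arctan2(-d[0],d[1]))
a=ray(cal,*g(263,240),.088);b=ray(cal,*g(265,72),.088);d=b-a;print('bar edge R',np.arctan2(-d[0],d[1]))
im=cv2.imread('pics/w7.png')
cal=cams.get_calibration('scene'); im,_,_=grab('scene','s11'); cv2.imwrite('pics/s11z.png',cv2.resize(im[130:330,190:370],None,fx=3.4,fy=3,interpolation=cv2.INTER_CUBIC))
E
```

```text
catch arm yaw 0.04399389239945359
catch arm yaw 0.043993892399451166
bar edge L 0.06457532916642274
bar edge R 0.04208542847859212
```

View pics/s11z.png

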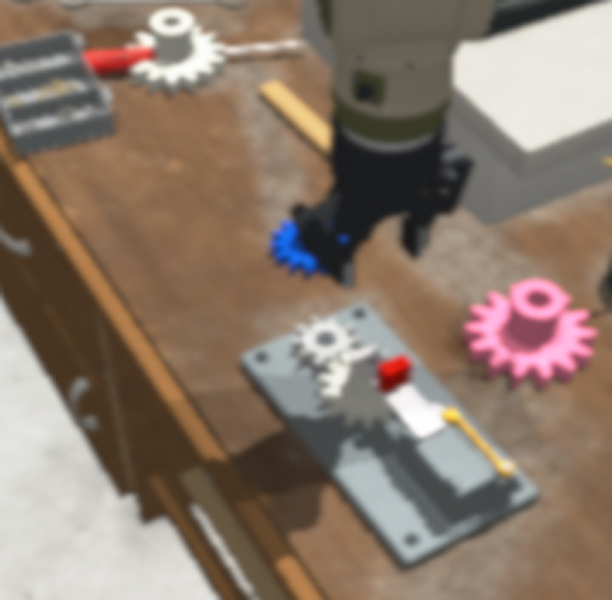

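The catch arm is parallel to the bar, its nose is behind the lug, the keeper is at about 63 mm, and the gripper is clear. Handing in.

```bash
python3 - <<'E'
from h import *
print(get_state()['clock'],workorder.hand_in())
E
```

```text
the job is handed in; nothing more can be done
19.65 None
```

The white change gear is home on the shaft and meshed with the pinion, and the keeper is closed over its hub with the catch behind it. I handed the job in at 19.65 s; it gives no verdict.

**Gear:** I worked out both tooth angles from the wrist camera and turned the gear 6° to line up before lowering it. It went down with only about 1° of rocking each way and no resistance. Contact came only at the shoulder, at about 10 N, with the underside measured 26.4 mm above the bench (26 mm is home).

**Keeper:** I slid it by the red grip until it met the end stop at 16 N, then let go and backed away.

**Last checks:**
- **Keeper travel:** about 63 mm, measured from the image, so good to about 2 mm.
- **Catch:** the nose is behind the lug and the arm lies parallel to the bar to within about 0.02 rad. I judged this from the pictures and did not pull back on the keeper to test it.
- **Gripper:** clear of everything, with wrist force about zero.
- **Brush and parts box:** never touched. They look unmoved in the last picture, though the arm partly hides the brush.

**Readings that disagreed:**
- **Gripper opening:** it read 2 to 4 mm less than the true widths of the hub and the grip, but both grips held.
- **Top camera:** its shaft position was about 4 mm off the wrist camera's. I used the wrist camera's, and the gear went on without side force.

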